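# Unclamp a labelled sample tube and cradle it for inspection

### The job

The red-capped sample tube in the clamp is labelled: slide the clamp's jaw open by its blue knob, lift the tube out by its cap end and lay it across the two green saddles of the stand, cap overhanging at the end away from the robot, and let go. Then take it again round the middle and lower it into the blue V-groove of the white cradle until it lies fully down in the groove, with the cap at the end where the groove stops short, and let go. Do not drop the tube on the table or push the loose things about.

Things in the scene. Friction and masses are not known exactly. Their poses are not given: they have to be found in the camera images.
- tube_mid (a point): Centre (half-way along, on the axis) of the capped blood sample tube, 124 mm long, about 14 g: round body 13.2 mm in diameter, red, yellow-topped cap 16.6 mm in diameter over the last 18 mm. Its own z axis runs along the tube towards the cap: foot end at z = -62 mm, cap from +44 to +62 mm. It starts lying level in the clamp, within 3 mm of clamp_seat.
- tube_cap (a point): Centre of the tube's red cap, on the axis, 53 mm from tube_mid towards the cap end; same axes as tube_mid.
- jaw (a joint): How far the clamp's sliding jaw is open, in m: 0 = closed over the tube, 0.026 = fully open. It slides along the clamp's own +y with about 2.5 N of friction and stays where it is left (no spring). A lip on the jaw overhangs the tube; it clears the tube from 0.012 on.
- jaw_knob (a point): Grip point on the upright ribbed blue knob of the sliding jaw (17.6 mm in diameter, 34 mm tall, standing on the jaw's flat top): on the knob's axis, 22 mm above the jaw's top, 12 mm below the knob's top, 86 mm above the table. Axes are the clamp's: pull along +y to open.
- clamp_seat (a point): Centre of the tube's place in the clamp, on the tube's axis, 50 mm above the table. Its x axis runs along the tube towards the cap, its y axis is the way the jaw opens, z up.
- clamp: Grey and aluminium clamp fixed to the table, axes as clamp_seat, origin on the table below it. Jaws and bed reach from x = -50 to +21 mm, tops 14 mm above the tube's axis; no room for a finger beside the tube there (fixed jaw 8 mm from the axis). Beyond x = +21 mm the tube stands free with open air below, to be taken across y. Base y = -43 to +91 mm; end block at y = 80 mm, 60 mm high.
- rest_seat (a point): Where tube_mid is when the tube lies on the stand: on the tube's axis, 110 mm above the table. Lay the tube along this x axis with the cap towards +x, so that the cap overhangs the saddle; a few mm along x do not matter.
- rest: Fixed stand, axes as rest_seat, origin on the table below it. Dark foot 110 x 80 x 12 mm; two upright posts with green V-shaped saddles, 10 mm thick, at x = -36 and +24 mm, the V open upwards and 24 mm wide. Between the saddles (x = -31 to +19 mm) fingers have room on both sides of the tube, down to 70 mm below its axis.
- cradle_seat (a point): Where tube_mid must end up: centre of the tube, on its axis, when it lies home in the cradle's V-groove, 42 mm above the table. The tube's z axis (cap end) must point along this +x axis.
- cradle: White fixed cradle, axes as cradle_seat, origin on the table below it. Base 156 x 80 x 8 mm; cheeks 27 mm apart and 58 mm high at x = -70 to -31 and +23 to +70 mm, with a blue 90-degree V-groove between them that stops at x = +39 mm, short of the cap. End walls at x = -69 and +69 mm. Only in the gap x = -31 to +23 mm, open on both sides down to the base, is there room for fingers.
- lid_top (a point): Top of the open, upright lid of the fixed tabletop centrifuge, 268 mm above the table, 140 mm wide along y and 40 mm deep along x: an obstacle between the clamp and the stand. Carry things over it, or beyond it.
- flap_top (a point): Top of the open red flap of the fixed yellow sharps box, 216 mm above the table, 65 mm wide along y; the box below it is 112 x 112 x 137 mm, centred 20 mm nearer the robot. An obstacle between the stand and the cradle.
- reagent_a: Bystander: small dropper bottle with a blue cap, 33 x 68 mm; origin under its centre.
- reagent_b: Bystander: small dropper bottle with a red cap, 33 x 62 mm; origin under its centre.
- slide_box: Bystander: blue and grey box for slides, 62 x 84 x 32 mm; origin under its centre.
- scissors: Bystander: yellow-handled scissors lying flat, 206 x 84 x 11 mm; origin under the centre.

How it is judged:
By the outcome, as a careful person would: the job done as asked, in the order asked, and still so for the second after the job is handed in, with the robot touching nothing.
It also fails if it takes over 70 s, if anything falls off the work surface, if the arm or the gripper's body presses on something with over 40 N, if the wrist force passes 120 N, or if a joint passes its speed limit or range.

### The arm

A 6-joint arm with a two-finger parallel gripper is mounted at the origin on the work surface; the furniture and walls round the work are solid. World frame = base frame: x ahead of the robot, y to its left, z up, the work surface at z = 0. Lengths are in m, angles in rad, forces in N, time in s.
With the tool pointing down it reaches from about 0.35 to 0.975 m from the base axis. Payload 4.9 kg.
Tool frame: the origin (TCP) lies midway between the tips of the shut fingers; the grasp point (between the pads) lies 19 mm behind it; z points along the fingers, y is the direction in which the jaws open and shut (so a half turn about z gives the same grasp; the last joint's range is limited). The gripper opens to 85 mm and grips with 20 to 120 N. Pads are 22 mm wide; open, the fingers measure 114 mm over their backs; the gripper's body (76 mm by 85 mm) begins 54 mm behind the grasp point. The pads swing forward as they close: fully open they stand 13 mm farther back than shut.
Start: joints at [1.197, 0.053, 1.613, -0, 1.476, -0.119], TCP at [0.158, 0.605, 0.231] pointing down, gripper open.
Joint ranges: [-3.01, 3.01], [-1.01, 2.22], [0.06, 2.58], [-1.02, 4.17], [0.09, 2.62], [-3.14, 3.14]. Speed limits (rad/s): [2.57, 2.57, 3.14, 3.14, 3.14, 3.14].

### API

Orientations are given as a rotation vector (axis times angle).
In Python, from station import ctrl gives the robot as it stands.
- The arm moves only by the shell command python3 -m jog 'ROWS' [FORCE]. ROWS is JSON, one flat list of numbers, 7 for each row, row after row: the opening, from 0 (shut) to 1 (fully open), then the shift along the tool's x, y, z in m, then the turn, a rotation vector about the tool's x, y, z in degrees. A call has 1 to 10 rows; each row shifts and turns the commanded pose from where the row before left it, along the tool's axes as they then stand; what a row does not reach is not made up. A row lasts 1/8 s, in which the tool goes at most 62.5 mm and 10.7 degrees, less where a joint would pass 70% of its speed; a pose out of reach is approached as far as the arm can. A call with a gripper value outside its range is refused whole. The fingers move at their own pace and stop on an object; FORCE is the grip in N (left out, the last holds). Time passes only in rows, so rows that do not move let the fingers close. It gives the time, the measured TCP pose, the force and the opening at its end, in the units of the state.
- ctrl.get_obs(): the state, without advancing time (a new reading comes with each control period).
- ctrl.get_image(name): name is "side" or "top"; returns a dict with "image" (400x640x3 uint8, blue, green, red), "camera_matrix" (3x3 intrinsics, pixels), "dist_coeffs" ([k1, k2, p1, p2, k3] as OpenCV has them; the pictures are not rectified), "rvec" (rotation vector, rad) and "tvec" (3), from world to camera coordinates, as OpenCV has them. Camera axes: x right, y down, z forward; pixel columns grow to the right and rows downward; lengths in m; the calibration is good to about 2 mm. A picture is of the moment at which its call begins. There is no depth.
- ctrl.finish_job(): hands the job in, once; it reports no verdict.
Trained networks look in a picture, given as the dict that the camera call returned (one of the last four; its "shot" number tells which), for a name from the list of things; names that differ only in an ending like _2 or _b are one class to them, and where a whole thing is asked for, a point or a joint stands for the part that bears it (a point fixed in the world has none). Each returns a list of dicts, best first, with "p" (0 to 1); they miss things now and then, are a little off and sometimes report something else, mostly with a low value. They report only what shows in the picture. A call takes as long as a camera call.
- ctrl.boxes_of(target, picture): "box" ([centre column, centre row, width, height] in pixels, round what is visible of it).
The state is a dict: "t": time; "q": joint angles; "dq": joint speeds; "effort": joint torques, N m; "tool_pos": TCP position; "tool_rot": TCP orientation; "contact_force": force on the tool from outside, world axes, zero at the start; "wrist_torque": the same for the moment, N m; "opening": finger opening in m.
Only numpy, scipy, OpenCV 4.12 (cv2) and the standard library are available. Lean on these libraries where they do the work, as an engineer would, in place of code of your own. Each camera call takes 0.05 s, during which the arm holds its last target. There are 200 camera calls.

## Working session

There is one attempt and no reset: what is moved stays moved. The work goes in short steps, Python scripts to look and compute and a shell command to move; the robot and the scene stay as the last step left them, time stands still between calls to the robot, and variables do not carry over. Pictures are saved under pics/ and viewed, about 8 in all and at most 12, crops included, and the job is handed in when it is done.

```bash
ls; mkdir -p pics; cat > h.py <<'E'
import numpy as np, cv2
from scipy.spatial.transform import Rotation as R
from station import ctrl
def cam(p):
    return p["camera_matrix"],np.array(p["dist_coeffs"],float),np.array(p["rvec"],float),np.array(p["tvec"],float)
def proj(p,X):
    K,d,r,t=cam(p); return cv2.projectPoints(np.array(X,float).reshape(-1,1,3),r,t,np.array(K,float),d)[0].reshape(-1,2)
def ray(p,uv):
    K,d,r,t=cam(p); n=cv2.undistortPoints(np.array(uv,float).reshape(-1,1,2),np.array(K,float),d).reshape(-1,2)
    Rm=cv2.Rodrigues(r)[0]; D=np.c_[n,np.ones(len(n))]@Rm; return -Rm.T@t.ravel(),D
def atz(p,uv,z):
    C,D=ray(p,uv); return C+D*((z-C[2])/D[:,2])[:,None]
def plan(target,ang=None):
    """print shift in tool axes to bring TCP to target"""
    o=ctrl.get_obs(); Rm=R.from_rotvec(o["tool_rot"])
    return Rm.inv().apply(np.array(target)-o["tool_pos"])
E
python3 - <<'E'
from h import *
o=ctrl.get_obs(); print(o); print(R.from_rotvec(o["tool_rot"]).as_matrix().round(3))
for n in("side","top"):
    p=ctrl.get_image(n); cv2.imwrite(f"pics/{n}0.png",p["image"]); C,_=ray(p,[[320,200]]);print(n,C, atz(p,[[320,200]],0))
    for t in ["tube_mid","jaw_knob","clamp","rest","cradle","lid_top","flap_top","reagent_a","slide_box","scissors"]:
        try: print(t,[(np.round(b["box"]).tolist(),round(b["p"],2)) for b in ctrl.boxes_of(t,p)[:2]])
        except Exception as e: print(t,e)
E
```

```text
pics
{'t': 0.0, 'q': array([ 1.19698120e+00,  5.33727766e-02,  1.61428358e+00,  2.00378342e-06,
        1.47599751e+00, -1.18970926e-01]), 'dq': array([-8.54254029e-04, -8.78729457e-04, -1.61873381e-03,  1.87841678e-03,
       -4.52730759e-04,  6.18993725e-05]), 'effort': array([ 1.46993556e-03, -3.93685162e+01, -3.70172954e+01, -7.29722296e-05,
        7.12074587e-03,  2.09913895e-05]), 'tool_pos': array([0.15731337, 0.60423959, 0.23005938]), 'tool_rot': array([-0.39916192, -3.1156209 ,  0.00313869]), 'contact_force': array([0.25116533, 0.6091431 , 0.69374397]), 'wrist_torque': array([-0.05069816,  0.05419228,  0.00761347]), 'opening': 0.0856692475975754}
[[-0.968  0.252 -0.001]
 [ 0.252  0.968 -0.002]
 [ 0.    -0.002 -1.   ]]
side [ 0.43248262 -0.90976754  1.019876  ] [[0.39707562 0.1561202  0.        ]]
tube_mid [([340.0, 211.0, 14.0, 14.0], 0.51), ([342.0, 166.0, 4.0, 3.0], 0.37)]
jaw_knob [([322.0, 164.0, 20.0, 8.0], 0.46)]
clamp [([322.0, 169.0, 27.0, 33.0], 0.61)]
rest [([347.0, 243.0, 31.0, 30.0], 0.93)]
cradle [([354.0, 345.0, 34.0, 66.0], 0.69)]
lid_top it knows: clamp, cla
[... 483 characters left out ...]
]
jaw_knob [([234.0, 199.0, 12.0, 20.0], 0.54)]
clamp [([235.0, 199.0, 37.0, 26.0], 0.68)]
rest [([332.0, 177.0, 19.0, 34.0], 0.62), ([238.0, 200.0, 38.0, 28.0], 0.35)]
cradle [([416.0, 170.0, 39.0, 19.0], 0.65)]
lid_top it knows: clamp, clamp_seat, cradle, cradle_seat, jaw, jaw_knob, reagent, rest, rest_seat, scissors, slide_box, tube_cap, tube_mid
flap_top it knows: clamp, clamp_seat, cradle, cradle_seat, jaw, jaw_knob, reagent, rest, rest_seat, scissors, slide_box, tube_cap, tube_mid
reagent_a [([296.0, 181.0, 8.0, 10.0], 0.53)]
slide_box [([368.0, 214.0, 18.0, 22.0], 0.85), ([293.0, 183.0, 7.0, 11.0], 0.51)]
scissors [([237.0, 182.0, 5.0, 11.0], 0.68), ([411.0, 230.0, 30.0, 55.0], 0.64)]
```

```bash
python3 - <<'E'
import cv2
a=cv2.imread("pics/top0.png")[135:265,205:445]; cv2.imwrite("pics/v1.png",cv2.resize(a,(800,433),interpolation=cv2.INTER_CUBIC))
b=cv2.imread("pics/side0.png")[140:390,220:400]; b1=cv2.resize(b[:125],(792,550),interpolation=cv2.INTER_CUBIC);cv2.imwrite("pics/v2.png",b1)
E
```

```text
(no output)
```

View pics/v1.png

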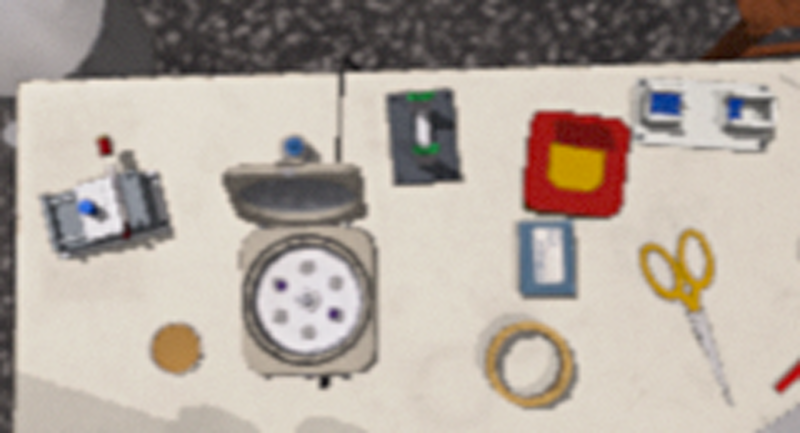

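View pics/v2.png

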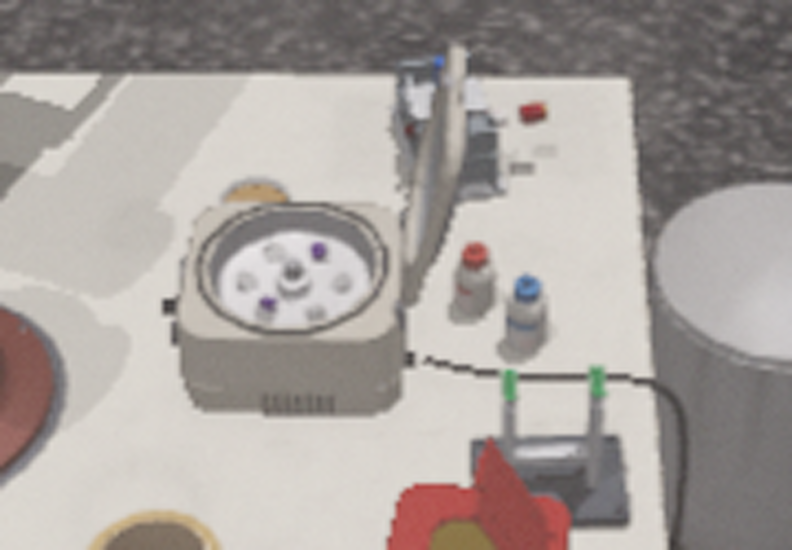

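Top view: clamp at the left (knob at crop (90,208), red cap at (105,145), so the cap points to +x). The stand is at (425,135), sharps box at (577,165), cradle at (705,115). Side view: the lid hides part of the clamp, and the cap is visible at (533,112). Next I'll get colour blobs for the metric positions.

```bash
cat >> h.py <<'E'
def blobs(p,col,roi,amin=3):
    x0,y0,x1,y1=roi; im=p["image"][y0:y1,x0:x1]; f=cv2.resize(im,None,fx=4,fy=4,interpolation=cv2.INTER_CUBIC)
    h=cv2.cvtColor(f,cv2.COLOR_BGR2HSV); H,S,V=[h[...,i].astype(int) for i in range(3)]
    m={"blue":(abs(H-110)<15)&(S>130)&(V>60),"green":(abs(H-65)<20)&(S>110)&(V>50),"red":((H<8)|(H>172))&(S>140)&(V>60),"yellow":(abs(H-26)<8)&(S>110)&(V>90)}[col]
    n,l,s,c=cv2.connectedComponentsWithStats(m.astype(np.uint8))
    return [((c[i]+.5)/4-.5+[x0,y0],s[i]/16,(s[i,:4]/4+[x0,y0,0,0]).tolist()) for i in range(1,n) if s[i,4]/16>=amin]
def tri(p1,u1,p2,u2):
    C1,D1=ray(p1,[u1]);C2,D2=ray(p2,[u2]);d1,d2=D1[0],D2[0]
    s=np.linalg.lstsq(np.c_[d1,-d2],C2-C1,rcond=None)[0]; a,b=C1+s[0]*d1,C2+s[1]*d2
    return (a+b)/2,np.linalg.norm(a-b)
E
python3 - <<'E'
from h import *
T=ctrl.get_image("top");S=ctrl.get_image("side")
print(T["camera_matrix"][0],S["camera_matrix"][0])
print("TCP px",proj(T,[ctrl.get_obs()["tool_pos"]]),proj(S,[ctrl.get_obs()["tool_pos"]]))
for n,p,rois in(("top",T,(205,135,445,265)),("side",S,(220,140,400,390))):
  for c in("blue","green","red","yellow"):
    for b in blobs(p,c,rois): print(n,c,b[0].round(1),b[1][4].round(1),np.round(b[2][:4],1))
E
python3 - <<'E'
import cv2
b=cv2.imread("pics/side0.png")[290:390,290:400]; cv2.imwrite("pics/v3.png",cv2.resize(b,(660,600),interpolation=cv2.INTER_CUBIC))
E
```

```text
[365.69347789   0.         321.98833915] [412.4756143    0.         319.09836649]
TCP px [[124.33570964 268.61348084]] [[262.27055572  79.54210189]]
top blue [404.2 165.6] 42.6 [400.5 163.2   8.2   6. ]
top blue [425.  166.8] 17.4 [423.8 164.8   4.2   5.8]
top blue [292.8 178.7] 12.4 [291.2 177.2   4.    4. ]
top blue [230.7 197. ] 13.8 [228.8 195.5   5.    3.8]
top green [330.8 163.6] 15.0 [327.2 162.8   8.    2.5]
top green [332.7 179.4] 16.7 [329.  177.8   7.8   3.5]
top red [377.3 183.7] 622.4 [362.5 168.8  31.5  31.2]
top red [236.  178.4] 10.3 [235.  176.5   3.    4.8]
top red [441.4 248.2] 22.2 [438.  244.2   7.    8.2]
top yellow [377.3 184.9] 182.6 [369.8 178.   16.2  14.2]
top yellow [408.8 216.3] 200.7 [397.  204.   22.2  24.5]
top yellow [354. 237.] 8.6 [352. 234.   6.   8.]
top yellow [370.8 235.4] 3.7 [369.8 235.    3.5   2.2]
top yellow [374.  240.1] 5.1 [373.  238.8   2.8   4.2]
top yellow [369.3 253.7] 10.8 [365.5 251.5   7.8   5.2]
side blue [352.7 323.1] 26.2 [351.5 316.5   3.5  12.8]
side blue [358.5 321.2] 12.2 [357.2 317.5   3.2   7.5]
side blue [350.9 350.3] 3.1 [350.  349.5   2.8   2.8]
side red [322.2 252.1] 28.8 [312.5 250.5  15.8   6. ]
side red [317.7 254.9] 23.6 [313.2 252.8   8.5   6.2]
side red [336.8 274.4] 248.3 [318.  253.5  31.   31.5]
side red [311.9 257.8] 23.2 [309.5 254.5   6.2   7.5]
side red [314. 263.] 25.2 [309.5 259.    8.5   8. ]
side red [311.6 269. ] 19.0 [307.5 266.5   9.    5.8]
side red [312.2 273. ] 3.2 [311.2 272.2   2.5   2.5]
side red [313.8 277.1] 18.8 [310.2 272.8   6.5   8.8]
side red [308.8 274.6] 5.1 [307.5 273.    3.2   3.8]
side red [316.9 274.7] 6.5 [315.2 273.    3.5   4. ]
side red [230.1 375.6] 56.2 [225.2 368.8  11.   14.5]
side yellow [325.8 267.2] 218.5 [317.2 259.   19.5  16.2]
side yellow [325.4 295.6] 597.8 [307.5 283.8  36.   23.8]
side yellow [283.5 334.1] 336.9 [267.  319.   35.2  28.5]
```

View pics/v3.png

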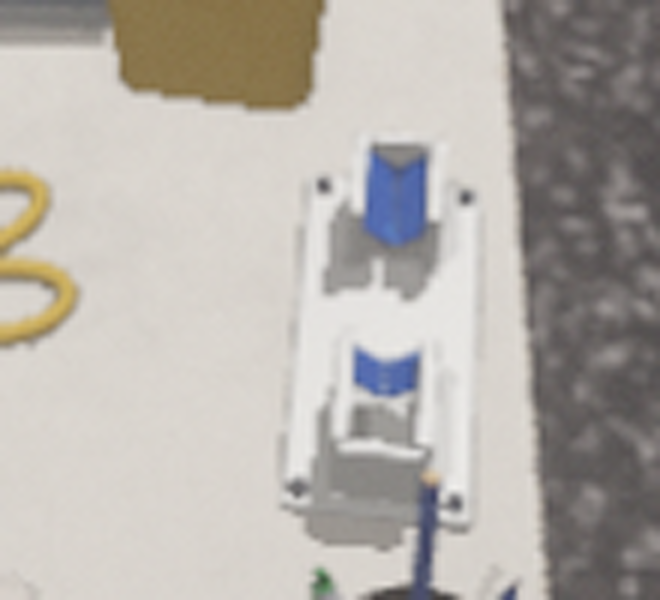

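v3: the cradle's long groove is at (395,195) and its short groove at (387,372), so cradle +x points to world −y. Next I'll compute the poses and overlay models on the clamp and stand to check them.

```bash
cat > est.py <<'E'
from h import *
T=ctrl.get_image("top");S=ctrl.get_image("side")
g=atz(T,[[332.7,179.4],[330.8,163.6]],0.107); d=g[1]-g[0]; print("rest",g,np.linalg.norm(d),np.degrees(np.arctan2(d[1],d[0])), (g[0]+d*36/60))
print("side rest chk",proj(S,g))
c=atz(T,[[404.2,165.6],[425,166.8]],0.040); d=c[1]-c[0]; print("cradle",c,np.linalg.norm(d),np.degrees(np.arctan2(d[1],d[0])),c[1]-d*31/80)
c2=atz(S,[[352.7,323.1],[358.5,321.2],[354.5,352]],0.040);print("cradle side",c2, proj(S,c))
print("cap top",atz(T,[[236,178.4]],.052),"side",atz(S,[[341.1,165.5]],.052),tri(T,[236,178.4],S,[341.1,165.5]))
print("knob",atz(T,[[230.7,197]],.092),tri(T,[230.7,197],S,[319.5,154.1]))
print("lid",atz(T,[[v[0]/3.333+205,v[1]/3.33+135] for v in[(228,167),(365,167)]],.268),"flap",atz(T,[[377,175]],.2), "reag_a",tri(T,[292.8,178.7],S,[339.7,205.5]))
def draw(p,img,x0,y0,k,pose,boxes,col):
    x,y,a=pose; c,s=np.cos(a),np.sin(a)
    for X in boxes:
        X=np.array(X,float); W=np.c_[x+c*X[:,0]-s*X[:,1],y+s*X[:,0]+c*X[:,1],X[:,2]]
        u=((proj(p,W)-[x0,y0]+.5)*k).round().astype(int); cv2.polylines(img,[u],False,col,1)
def crop(p,x0,y0,w,h,k): return cv2.resize(p["image"][y0:y0+h,x0:x0+w],None,fx=k,fy=k,interpolation=cv2.INTER_CUBIC)
def rect(xa,xb,ya,yb,z): return [(xa,ya,z),(xb,ya,z),(xb,yb,z),(xa,yb,z),(xa,ya,z)]
E
python3 - <<'E'
from est import *
m=.001
cap=atz(T,[[236,178.4]],.052)[0]
import sys
a=np.radians(15); pose=(cap[0]-.053*np.cos(a),cap[1]-.053*np.sin(a),a)
L=[rect(-.05,.021,-.043,.091,0),rect(-.05,.021,-.043,-.008,.064),[(-.062,0,.05),(.062,0,.05)],rect(-.05,.021,.073,.087,.06)]
i1=crop(T,212,165,50,48,8);draw(T,i1,212,165,8,pose,L,(0,255,255))
i2=crop(S,300,145,50,48,8);draw(S,i2,300,145,8,pose,L,(0,255,255))
cv2.imwrite("pics/v4.png",np.hstack([i1,i2]));print(pose)
E
```

```text
rest [[ 0.45082183 -0.07734245  0.107     ]
 [ 0.50940315 -0.07193335  0.107     ]] 0.05883050684628783 5.275433791252589 [ 0.48597062 -0.07409699  0.107     ]
side rest chk [[335.70428452 228.32205707]
 [355.27329017 227.24254141]]
cradle [[ 0.50735641 -0.35277672  0.04      ]
 [ 0.50051545 -0.43139036  0.04      ]] 0.0789107307971054 -94.97334620148553 [ 0.50316632 -0.40092758  0.04      ]
cradle side [[ 0.49626499 -0.35219373  0.04      ]
 [ 0.5117214  -0.34632186  0.04      ]
 [ 0.49832057 -0.43209111  0.04      ]] [[356.9348397  323.3769831 ]
 [355.37223305 351.7504618 ]]
cap top [[0.472889   0.28998492 0.052     ]] side [[0.47254657 0.28839068 0.052     ]] (array([0.47286783, 0.29031464, 0.05052346]), np.float64(0.0005301556098230351))
knob [[0.39751613 0.29926276 0.092     ]] (array([0.39464817, 0.29727629, 0.09783016]), np.float64(0.004423656709414999))
lid [[ 0.41202529  0.11498801  0.268     ]
 [ 0.40861739 -0.01656865  0.268     ]] flap [[ 0.44734319 -0.22600653  0.2       ]] reag_a (array([0.46547673, 0.07307489, 0.05515104]), np.float64(0.00021294401302581232))
(np.float64(0.42169493156415366), np.float64(0.2762675064333677), np.float64(0.2617993877991494))
```

View pics/v4.png

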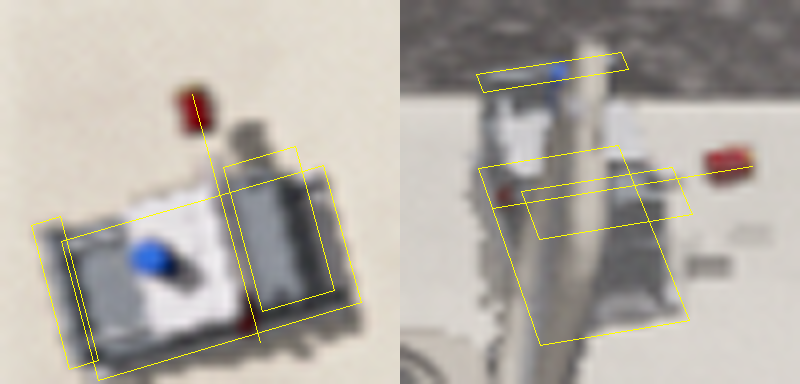

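The clamp model with 15° yaw fits well (cap at (193,105) in the crop, foot at (247,322), so I'll use about 14.5°). I'll turn the tool into line with the clamp.

```bash
cat >> h.py <<'E'
def st():
    o=ctrl.get_obs(); M=R.from_rotvec(o["tool_rot"]).as_matrix()
    print("t %.2f pos %s yawy %.1f tilt %s F %s open %.4f"%(o["t"],o["tool_pos"].round(4),np.degrees(np.arctan2(M[1,1],M[0,1])),M[:2,2].round(3),o["contact_force"].round(1),o["opening"]))
E
python3 -m jog '[1,0,0,0,0,0,-9.7, 1,0,0,0,0,0,-9.7, 1,0,0,0,0,0,-9.7,1,0,0,0,0,0,0]' 60
python3 -c "
from h import *
st(); print(plan([.396,.299,.15]))"
```

```text
t: 1.6
tool_pos: [0.1575, 0.6048, 0.2313]
tool_rot: [0.393, -3.117, -0.0]
contact_force: [0.6, -0.4, 0.2]
opening: 0.0855
t 1.60 pos [0.1575 0.6048 0.2313] yawy 104.4 tilt [-0.  0.] F [ 0.6 -0.4  0.2] open 0.0855
[-0.15502646 -0.3554897   0.08128733]
```

```bash
python3 -m jog '[1,-0.0194,-0.0444,0.0101,0,0,0,1,-0.0194,-0.0444,0.0101,0,0,0,1,-0.0194,-0.0444,0.0101,0,0,0,1,-0.0194,-0.0444,0.0101,0,0,0,1,-0.0194,-0.0444,0.0101,0,0,0,1,-0.0194,-0.0444,0.0101,0,0,0,1,-0.0194,-0.0444,0.0101,0,0,0,1,-0.0194,-0.0444,0.0101,0,0,0,1,0,0,0,0,0,0]'
python3 - <<'E'
from est import *
st(); print(plan([.396,.299,.071]))
P=ctrl.get_obs()["tool_pos"]
for n,p,x0,y0 in(("t",T,205,165),("s",S,285,120)):
    k=7; i=crop(p,x0,y0,57,70,k); u=((proj(p,[P,[.396,.299,.098],[.396,.299,.064]])-[x0,y0]+.5)*k).astype(int)
    for v in u: cv2.drawMarker(i,tuple(map(int,v)),(0,255,255),0,10)
    cv2.imwrite(f"pics/{n}5.png",i)
cv2.imwrite("pics/v5.png",np.hstack([cv2.imread("pics/t5.png"),cv2.imread("pics/s5.png")]))
E
```

```text
t: 2.72
tool_pos: [0.3977, 0.2975, 0.1497]
tool_rot: [0.385, -3.117, 0.001]
contact_force: [-0.9, -0.6, 0.1]
opening: 0.0856
rest [[ 0.45082183 -0.07734245  0.107     ]
 [ 0.50940315 -0.07193335  0.107     ]] 0.05883050684628783 5.275433791252589 [ 0.48597062 -0.07409699  0.107     ]
side rest chk [[335.70428452 228.32205707]
 [355.27329017 227.24254141]]
cradle [[ 0.50735641 -0.35277672  0.04      ]
 [ 0.50051545 -0.43139036  0.04      ]] 0.0789107307971054 -94.97334620148553 [ 0.50316632 -0.40092758  0.04      ]
cradle side [[ 0.49626499 -0.35219373  0.04      ]
 [ 0.5117214  -0.34632186  0.04      ]
 [ 0.49832057 -0.43209111  0.04      ]] [[356.9348397  323.3769831 ]
 [355.37223305 351.7504618 ]]
cap top [[0.472889   0.28998492 0.052     ]] side [[0.47254657 0.28839068 0.052     ]] (array([0.47286783, 0.29031464, 0.05052346]), np.float64(0.0005301556098230351))
knob [[0.39751613 0.29926276 0.092     ]] (array([0.39464817, 0.29727629, 0.09783016]), np.float64(0.004423656709414999))
lid [[ 0.41202529  0.11498801  0.268     ]
 [ 0.40861739 -0.01656865  0.268     ]] flap [[ 0.44734319 -0.22600653  0.2       ]] reag_a (array([0.46547673, 0.07307489, 0.05515104]), np.float64(0.00021294401302581232))
t 2.83 pos [0.3968 0.2997 0.1506] yawy 104.3 tilt [-0.  0.] F [-0.6  0.2  0.5] open 0.0855
[ 0.00095062 -0.00051322  0.07960682]
```

View pics/v5.png

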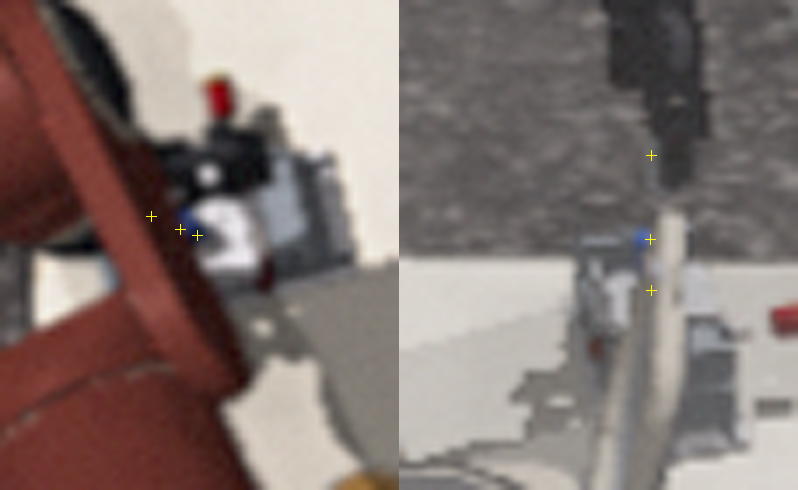

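The knob marker (651,239) matches the visible knob, and the fingers straddle it. I'll descend and grip.

```bash
python3 -m jog '[1,0,0,0.02,0,0,0,1,0,0,0.02,0,0,0,1,0,0,0.02,0,0,0,1,0,0,0.02,0,0,0,1,0,0,0,0,0,0,0,0,0,0,0,0,0,0,0,0,0,0,0,0,0,0,0,0,0,0,0,0,0,0,0,0,0,0]' 60
python3 -m jog '[0,0,0,0,0,0,0,0,0,0,0,0,0,0]'; python3 -c "
from h import *
st()"
```

```text
t: 3.95
tool_pos: [0.397, 0.3005, 0.0714]
tool_rot: [-0.396, 3.116, 0.003]
contact_force: [-1.6, -0.3, 2.1]
opening: 0.0153
t: 4.2
tool_pos: [0.3969, 0.3004, 0.0713]
tool_rot: [-0.396, 3.116, 0.002]
contact_force: [-2.8, 2.7, 6.0]
opening: 0.015
t 4.20 pos [0.3969 0.3004 0.0713] yawy 104.5 tilt [0.    0.001] F [-2.8  2.7  6. ] open 0.0150
```

```bash
python3 -m jog '[0,0,0.003,0,0,0,0,0,0,0.003,0,0,0,0,0,0,0.003,0,0,0,0,0,0,0.003,0,0,0,0,0,0,0.003,0,0,0,0,0,0,0.003,0,0,0,0,0,0,0.003,0,0,0,0,0,0,0.003,0,0,0,0,0,0,0,0,0,0,0]'; python3 -c "
from h import *
st()"
python3 -m jog '[1,0,0,0,0,0,0,1,0,0,0,0,0,0,1,0,0,0,0,0,0,1,0,0,0,0,0,0,1,0,0,-0.03,0,0,0,1,0,0,-0.03,0,0,0,1,0,0,-0.03,0,0,0,1,0,0,0,0,0,0]'; python3 -c "
from h import *
st();print(plan([.4729,.290,.15]))"
```

```text
t: 5.32
tool_pos: [0.3915, 0.3228, 0.0713]
tool_rot: [-0.397, 3.115, -0.002]
contact_force: [-1.1, -1.4, 5.8]
opening: 0.0149
t 5.33 pos [0.3915 0.3228 0.0713] yawy 104.5 tilt [ 0.002 -0.001] F [-1.1 -1.4  5.8] open 0.0149
t: 6.32
tool_pos: [0.3924, 0.3241, 0.1636]
tool_rot: [-0.396, 3.111, 0.004]
contact_force: [0.3, -0.0, -0.8]
opening: 0.0849
t 6.33 pos [0.3924 0.3241 0.1636] yawy 104.5 tilt [0.005 0.003] F [ 0.3 -0.  -0.8] open 0.0849
[-0.06935304 -0.05316373  0.0138694 ]
```

```bash
python3 -m jog '[1,-0.0231,-0.0177,0.0046,0,0,0,1,-0.0231,-0.0177,0.0046,0,0,0,1,-0.0231,-0.0177,0.0046,0,0,0,1,0,0,0,0,0,0]'; python3 - <<'E' | tail -3
from est import *
st(); print(plan([.4729,.290,.032]))
i1=crop(T,205,160,57,60,7);i2=crop(S,295,125,57,60,7)
P=ctrl.get_obs()["tool_pos"]
for p,i,x0,y0 in((T,i1,205,160),(S,i2,295,125)):
    for v in ((proj(p,[P,[.4729,.29,.05]])-[x0,y0]+.5)*7).astype(int): cv2.drawMarker(i,tuple(map(int,v)),(0,255,255),0,10)
cv2.imwrite("pics/v6.png",np.hstack([i1,i2]))
print([b for b in blobs(S,"red",(335,155,350,175),1)],[b for b in blobs(T,"red",(230,170,242,190),1)])
E
```

```text
t: 6.82
tool_pos: [0.4712, 0.2878, 0.1445]
tool_rot: [0.393, -3.114, 0.002]
contact_force: [-0.1, -0.6, -0.2]
opening: 0.0852
t 6.92 pos [0.4702 0.2887 0.1452] yawy 104.5 tilt [-0.003 -0.001] F [ 0.3 -0.1 -0.2] open 0.0856
[-0.00329361  0.00058123  0.11322479]
[(array([340.03629032, 164.375     ]), array([1.    , 2.375 , 0.875 , 0.25  , 1.9375]), [339.0, 164.5, 3.5, 1.0])] [(array([230.45752427, 178.30218447]), array([0.    , 1.5625, 0.6875, 1.25  , 6.4375]), [230.0, 176.25, 2.75, 5.0]), (array([236.07017544, 178.11184211]), array([1.25  , 1.6875, 0.6875, 1.0625, 7.125 ]), [235.0, 176.75, 2.75, 4.25]), (array([232.66666667, 182.375     ]), array([0.6875, 2.9375, 0.3125, 0.5625, 1.125 ]), [232.75, 181.75, 1.25, 2.25]), (array([232.42176259, 187.3426259 ]), array([ 0.    ,  3.5625,  1.6875,  1.4375, 26.0625]), [230.0, 184.25, 6.75, 5.75])]
```

View pics/v6.png

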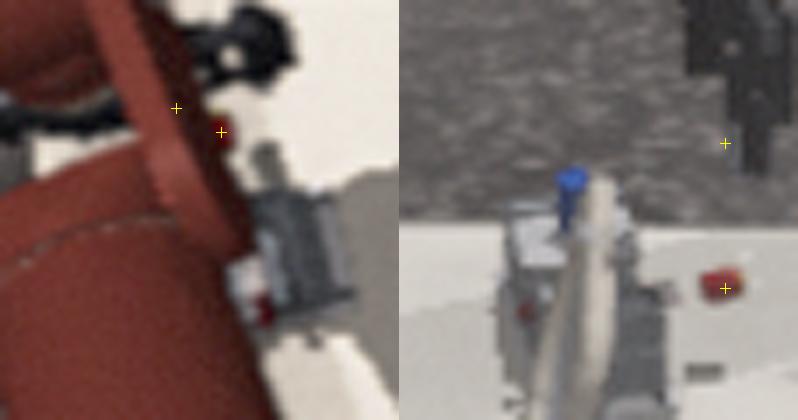

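```bash
python3 - <<'E' | tail -1
from est import *
print(tri(T,[242.7,181.4],S,[338,177.7]), atz(T,[[242.7,181.4]],0))
E
```

```text
(array([0.46502601, 0.27501152, 0.00467905]), np.float64(0.006170639301919537)) [[0.46885537 0.2766624  0.        ]]
```

```bash
python3 -m jog '[1,-0.003,0.0006,0.028,0,0,0,1,0,0,0.028,0,0,0,1,0,0,0.028,0,0,0,1,0,0,0.028,0,0,0,1,0,0,0,0,0,0,0,0,0,0,0,0,0,0,0,0,0,0,0,0,0,0,0,0,0,0,0,0,0,0,0,0,0,0]' 30
python3 -m jog '[0,0,0,0,0,0,0,0,0,0,0,0,0,0]'; python3 -c "
from h import *
st()"
```

```text
t: 8.15
tool_pos: [0.4742, 0.2905, 0.0354]
tool_rot: [-0.396, 3.115, 0.001]
contact_force: [-0.3, -0.4, 0.8]
opening: 0.0158
t: 8.4
tool_pos: [0.4742, 0.2905, 0.0351]
tool_rot: [-0.396, 3.116, 0.001]
contact_force: [1.1, 0.5, 2.0]
opening: 0.0155
t 8.40 pos [0.4742 0.2905 0.0351] yawy 104.5 tilt [0.001 0.   ] F [1.1 0.5 2. ] open 0.0155
```

```bash
python3 -m jog '[0,0,0,-0.01,0,0,0,0,0,0,-0.015,0,0,0,0,0,0,-0.02,0,0,0,0,0,0,-0.035,0,0,0,0,0,0,-0.04,0,0,0,0,0,0,-0.04,0,0,0,0,0,0,-0.04,0,0,0,0,0,0,-0.04,0,0,0,0,0,0,-0.04,0,0,0,0,0,0,0,0,0,0]'; python3 - <<'E' | tail -8
from est import *
st(); print(plan([.4740,.290,.33]),ctrl.boxes_of("tube_mid",S)[:2],ctrl.boxes_of("tube_mid",T)[:2])
P=ctrl.get_obs()["tool_pos"]+[0,0,.016]
i=crop(S,280,60,95,75,8)
for v in ((proj(S,[P,P-.053*np.array([.968,.25,0]),P-.115*np.array([.968,.25,0])])-[280,60]+.5)*8).astype(int): cv2.drawMarker(i,tuple(map(int,v)),(0,255,255),0,10)
cv2.imwrite("pics/v7.png",i)
E
```

```text
t: 9.65
tool_pos: [0.4753, 0.291, 0.3212]
tool_rot: [-0.395, 3.107, 0.004]
contact_force: [-0.7, -0.3, -0.2]
opening: 0.0151
 [ 0.49832057 -0.43209111  0.04      ]] [[356.9348397  323.3769831 ]
 [355.37223305 351.7504618 ]]
cap top [[0.472889   0.28998492 0.052     ]] side [[0.47254657 0.28839068 0.052     ]] (array([0.47286783, 0.29031464, 0.05052346]), np.float64(0.0005301556098230351))
knob [[0.39751613 0.29926276 0.092     ]] (array([0.39464817, 0.29727629, 0.09783016]), np.float64(0.004423656709414999))
lid [[ 0.41202529  0.11498801  0.268     ]
 [ 0.40861739 -0.01656865  0.268     ]] flap [[ 0.44734319 -0.22600653  0.2       ]] reag_a (array([0.46547673, 0.07307489, 0.05515104]), np.float64(0.00021294401302581232))
t 9.75 pos [0.4738 0.2903 0.3157] yawy 104.5 tilt [0.001 0.001] F [ 0.9 -0.8 -0.7] open 0.0156
[-0.00016646 -0.00030023 -0.01433174] [{'box': [346.8, 241.2, 36.5, 33.9], 'p': 0.7}, {'box': [327.9, 100.7, 30.9, 8.8], 'p': 0.55}] [{'box': [239.1, 196.0, 28.3, 21.4], 'p': 0.43}]
```

View pics/v7.png

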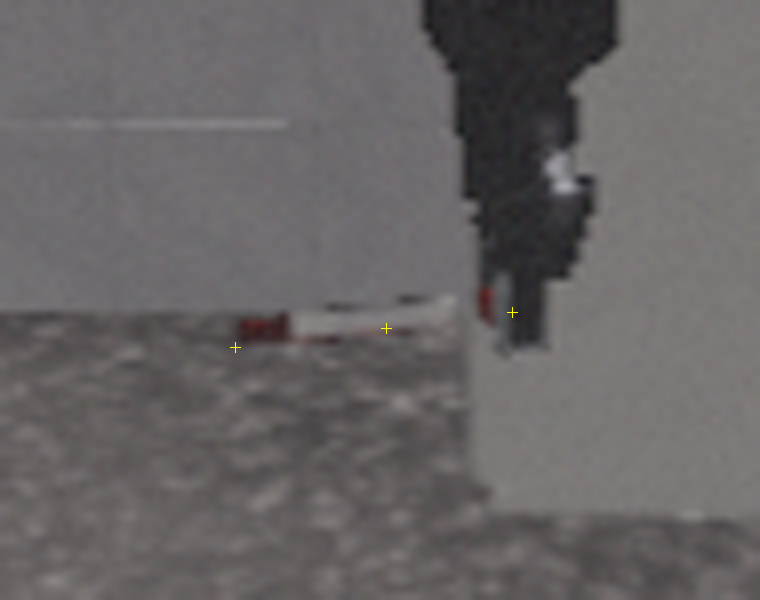

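The tube is held at the cap, near level and out of the clamp. Next I'll turn to the stand's yaw and carry it over the lid.

```bash
python3 -m jog '[0,0,0,-0.018,0,0,4.6,0,0,0,0,0,0,4.6,0,0,0,0,0,0,0]'; python3 -c "
from h import *
st();print(plan([.5388,-.0691,.33]))"
```

```text
t: 10.22
tool_pos: [0.4733, 0.2901, 0.331]
tool_rot: [0.147, -3.136, 0.002]
contact_force: [-1.1, -0.1, -0.5]
opening: 0.0151
t 10.22 pos [0.4733 0.2901 0.331 ] yawy 95.4 tilt [-0.003 -0.001] F [-1.1 -0.1 -0.5] open 0.0151
[-0.03167549 -0.36369359  0.00126609]
```

```bash
python3 -m jog '[0,-0.0040,-0.0455,0,0,0,0,0,-0.0040,-0.0455,0,0,0,0,0,-0.0040,-0.0455,0,0,0,0,0,-0.0040,-0.0455,0,0,0,0,0,-0.0040,-0.0455,0,0,0,0,0,-0.0040,-0.0455,0,0,0,0,0,-0.0040,-0.0455,0,0,0,0,0,-0.0040,-0.0455,0,0,0,0,0,0,0,0,0,0,0]'; python3 -m jog '[0,0,0,0.04,0,0,0,0,0,0,0.04,0,0,0,0,0,0,0.04,0,0,0,0,0,0,0.04,0,0,0,0,0,0,0.03,0,0,0,0,0,0,0,0,0,0]'; python3 - <<'E' | tail -3
from est import *
st(); print(plan([.5388,-.0691,.095]))
P=ctrl.get_obs()["tool_pos"]+[0,0,.015]; ax=np.array([np.cos(np.radians(5.3)),np.sin(np.radians(5.3)),0])
s=np.array([.486,-.074,.110])
ims=[]
for p,x0,y0 in((T,305,140),(S,315,195)):
    i=crop(p,x0,y0,50,60,8)
    for v in ((proj(p,[P,P-.053*ax,P-.115*ax])-[x0,y0]+.5)*8).astype(int): cv2.drawMarker(i,tuple(map(int,v)),(0,255,255),0,10)
    for v in ((proj(p,[s-.036*ax,s+.024*ax,s+.062*ax])-[x0,y0]+.5)*8).astype(int): cv2.drawMarker(i,tuple(map(int,v)),(255,0,255),1,10)
    ims.append(i)
cv2.imwrite("pics/v8.png",np.hstack(ims))
E
```

```text
t: 11.35
tool_pos: [0.539, -0.0715, 0.3308]
tool_rot: [0.14, -3.135, -0.001]
contact_force: [0.9, 0.4, -0.6]
opening: 0.0155
t: 12.1
tool_pos: [0.5366, -0.0676, 0.1388]
tool_rot: [0.148, -3.131, -0.004]
contact_force: [-0.0, -0.1, 0.3]
opening: 0.0152
 [ 0.40861739 -0.01656865  0.268     ]] flap [[ 0.44734319 -0.22600653  0.2       ]] reag_a (array([0.46547673, 0.07307489, 0.05515104]), np.float64(0.00021294401302581232))
t 12.20 pos [ 0.5395 -0.0686  0.1432] yawy 95.4 tilt [0. 0.] F [0.  0.  0.9] open 0.0154
[ 0.00070933 -0.00044145  0.04820451]
```

View pics/v8.png

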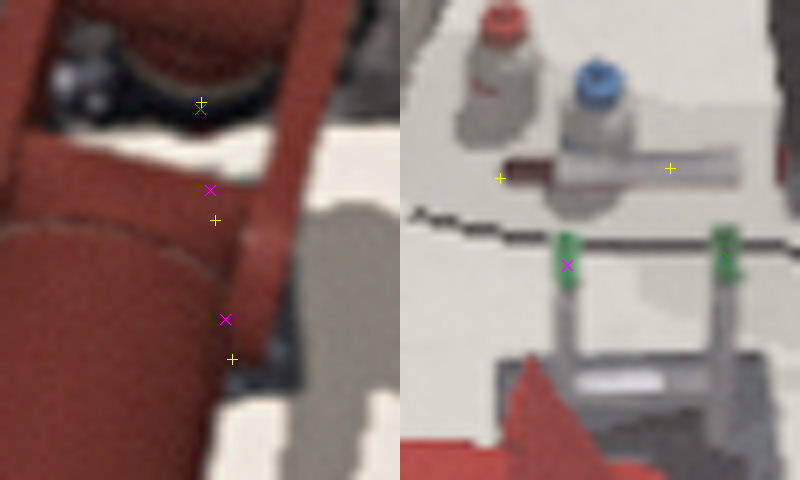

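```bash
python3 -m jog '[0,0,0,0.015,0,0,0,0,0,0,0.012,0,0,0,0,0,0,0.008,0,0,0,0,0,0,0.006,0,0,0,0,0,0,0.003,0,0,0,0,0,0,0.002,0,0,0,0,0,0,0,0,0,0]'; python3 -c "
from h import *
st()"; python3 -m jog '[0,0,0,0.002,0,0,0,0,0,0,0,0,0,0]';
```

```text
t: 13.08
tool_pos: [0.5394, -0.0692, 0.0968]
tool_rot: [-0.145, 3.138, -0.0]
contact_force: [0.9, 0.0, 0.1]
opening: 0.0154
t 13.07 pos [ 0.5394 -0.0692  0.0968] yawy 95.3 tilt [ 0. -0.] F [0.9 0.  0.1] open 0.0154
t: 13.32
tool_pos: [0.5398, -0.0692, 0.0953]
tool_rot: [-0.145, 3.137, -0.0]
contact_force: [0.3, 1.0, 1.5]
opening: 0.0154
```

```bash
python3 -m jog '[0,0,0,0.001,0,0,0,0,0,0,0.001,0,0,0,0,0,0,0,0,0,0]'; python3 - <<'E' | tail -1
from est import *
st()
P=ctrl.get_obs()["tool_pos"]+[0,0,.015]; ax=np.array([np.cos(np.radians(5.3)),np.sin(np.radians(5.3)),0])
s=np.array([.486,-.074,.110]); ims=[]
for p,x0,y0 in((T,305,140),(S,315,195)):
    i=crop(p,x0,y0,50,60,8)
    for v in ((proj(p,[s-.062*ax,s+.062*ax])-[x0,y0]+.5)*8).astype(int): cv2.drawMarker(i,tuple(map(int,v)),(255,0,255),1,10)
    ims.append(i)
cv2.imwrite("pics/v9.png",np.hstack(ims))
E
```

```text
t: 13.7
tool_pos: [0.5399, -0.069, 0.094]
tool_rot: [-0.145, 3.137, 0.0]
contact_force: [-1.6, 2.2, 6.8]
opening: 0.0153
t 13.80 pos [ 0.5399 -0.069   0.094 ] yawy 95.3 tilt [0.001 0.   ] F [-2.3  1.3  6.5] open 0.0152
```

View pics/v9.png

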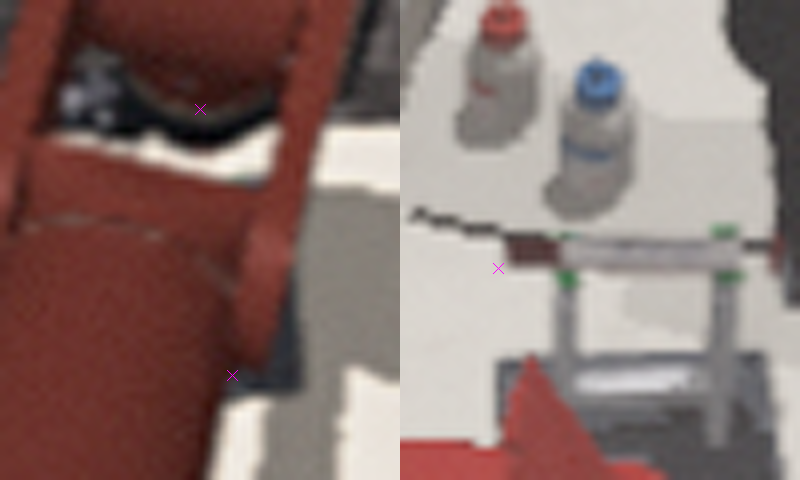

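The tube lies in both saddles (contact 6.5 N; green visible above and below it at (567,245) and (726,245)). I'll release and move to the middle.

```bash
python3 -m jog '[1,0,0,0,0,0,0,1,0,0,0,0,0,0,1,0,0,0,0,0,0,1,0,0,0,0,0,0,1,0,0,0,0,0,0,1,0,0,-0.03,0,0,0,1,0,0,-0.03,0,0,0,1,0,0,-0.03,0,0,0,1,0,0,0,0,0,0]'; python3 - <<'E' | tail -3
from est import *
st(); print(plan([.482,-.0744,.092]))
i=crop(S,315,195,50,60,8)
cv2.imwrite("pics/v10.png",i)
E
```

```text
t: 14.92
tool_pos: [0.5412, -0.0697, 0.1859]
tool_rot: [-0.145, 3.132, -0.003]
contact_force: [0.1, 0.0, -0.5]
opening: 0.085
 [ 0.40861739 -0.01656865  0.268     ]] flap [[ 0.44734319 -0.22600653  0.2       ]] reag_a (array([0.46547673, 0.07307489, 0.05515104]), np.float64(0.00021294401302581232))
t 15.03 pos [ 0.5391 -0.0691  0.1822] yawy 95.3 tilt [-0.  0.] F [-0.2 -0.5 -1. ] open 0.0851
[5.73453940e-02 1.60253379e-05 9.01732982e-02]
```

View pics/v10.png

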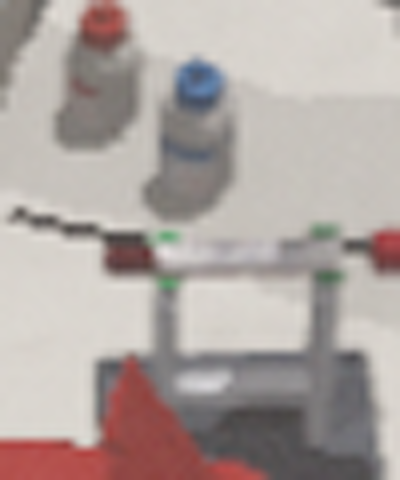

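The tube rests in both saddles with the cap overhanging at (388,250). I'll grip it at the middle.

```bash
python3 -m jog '[1,0.0287,0,0,0,0,0,1,0.0287,0,0,0,0,0,1,0,0,0,0,0,0,1,0,0,0.03,0,0,0,1,0,0,0.03,0,0,0,1,0,0,0.03,0,0,0,1,0,0,0,0,0,0]'; python3 -m jog '[0,0,0,0,0,0,0,0,0,0,0,0,0,0,0,0,0,0,0,0,0,0,0,0,0,0,0,0,0,0,0,0,0,0,0,0,0,0,0,0,0,0]' 30;  python3 -c "
from h import *
st()"
```

```text
t: 15.9
tool_pos: [0.4798, -0.0736, 0.0889]
tool_rot: [0.145, -3.131, -0.004]
contact_force: [0.4, 0.9, 0.0]
opening: 0.0852
t: 16.65
tool_pos: [0.4826, -0.073, 0.0938]
tool_rot: [-0.145, 3.137, 0.005]
contact_force: [-0.8, 6.6, 4.2]
opening: 0.012
t 16.65 pos [ 0.4826 -0.073   0.0938] yawy 95.3 tilt [0.001 0.003] F [-0.8  6.6  4.2] open 0.0120
```

```bash
python3 -m jog '[0,0,0,-0.01,0,0,0,0,0,0,-0.02,0,0,0,0,0,0,-0.03,0,0,0,0,0,0,-0.04,0,0,0,0,0,0,-0.04,0,0,0,0,0,0,-0.04,0,0,0,0,0,0,-0.04,0,0,0,0,0,0,0,0,0,0]'; python3 -m jog '[0,0,0,0,0,0,10,0,0,0,0,0,0,10,0,0,0,0,0,0,10,0,0,0,0,0,0,10,0,0,0,0,0,0,10,0,0,0,0,0,0,10,0,0,0,0,0,0,10,0,0,0,0,0,0,10,0,0,0,0,0,0,10,0,0,0,0,0,0,10]';python3 -m jog '[0,0,0,0,0,0,0]'; python3 -c "
from h import *
st(); a=np.radians(-95); print(plan(np.array([.5005,-.4005,.31])-.0045*np.array([np.cos(a),np.sin(a),0])))"
```

```text
t: 17.65
tool_pos: [0.4837, -0.0752, 0.318]
tool_rot: [-0.145, 3.13, -0.005]
contact_force: [0.6, 0.7, -0.0]
opening: 0.0118
t: 18.9
tool_pos: [0.4816, -0.0745, 0.3114]
tool_rot: [-2.316, -2.121, 0.002]
contact_force: [-0.1, 0.5, -0.0]
opening: 0.0119
t: 19.02
tool_pos: [0.4817, -0.0745, 0.3116]
tool_rot: [-2.308, -2.13, 0.002]
contact_force: [0.4, 0.7, 0.0]
opening: 0.0121
t 19.02 pos [ 0.4817 -0.0745  0.3116] yawy -4.6 tilt [-0.002  0.   ] F [0.4 0.7 0. ] open 0.0121
[-0.31892915  0.04486124  0.00153475]
```

```bash
python3 -m jog '[0,-0.0399,0.0056,0,0,0,0,0,-0.0399,0.0056,0,0,0,0,0,-0.0399,0.0056,0,0,0,0,0,-0.0399,0.0056,0,0,0,0,0,-0.0399,0.0056,0,0,0,0,0,-0.0399,0.0056,0,0,0,0,0,-0.0399,0.0056,0,0,0,0,0,-0.0399,0.0056,0,0,0,0,0,0,0,0,0,0,0]'; python3 -m jog '[0,0,0,0.04,0,0,0,0,0,0,0.04,0,0,0,0,0,0,0.04,0,0,0,0,0,0,0.04,0,0,0,0,0,0,0.04,0,0,0,0,0,0,0,0,0,0,0,0,0,0,0,0,0]'; python3 - <<'E' | tail -4
from est import *
st(); a=np.radians(-95); ax=np.array([np.cos(a),np.sin(a),0])
print(plan(np.array([.5005,-.4005,.026])-.0045*ax))
P=ctrl.get_obs()["tool_pos"]+[0,0,.016]+.0045*ax; s=np.array([.5005,-.4005,.042]); ims=[]
for p,x0,y0 in((T,385,140),(S,325,295)):
    i=crop(p,x0,y0,50,70,8)
    for v in ((proj(p,[P-.062*ax,P+.062*ax])-[x0,y0]+.5)*8).astype(int): cv2.drawMarker(i,tuple(map(int,v)),(0,255,255),0,10)
    for v in ((proj(p,[s-.062*ax,s-.031*ax,s+.023*ax,s+.039*ax])-[x0,y0]+.5)*8).astype(int): cv2.drawMarker(i,tuple(map(int,v)),(255,0,255),1,10)
    ims.append(i)
cv2.imwrite("pics/v11.png",np.hstack(ims))
E
```

```text
t: 20.15
tool_pos: [0.4999, -0.3983, 0.3111]
tool_rot: [-2.309, -2.127, 0.001]
contact_force: [-0.8, 0.7, -0.6]
opening: 0.0121
t: 21.02
tool_pos: [0.5014, -0.3964, 0.1144]
tool_rot: [2.308, 2.129, 0.0]
contact_force: [-0.2, 0.8, 0.6]
opening: 0.0124
lid [[ 0.41202529  0.11498801  0.268     ]
 [ 0.40861739 -0.01656865  0.268     ]] flap [[ 0.44734319 -0.22600653  0.2       ]] reag_a (array([0.46547673, 0.07307489, 0.05515104]), np.float64(0.00021294401302581232))
t 21.12 pos [ 0.502  -0.3972  0.1158] yawy -4.7 tilt [ 0.003 -0.003] F [0.8 0.3 0.9] open 0.0120
[ 0.00139768 -0.00151352  0.08974416]
```

View pics/v11.png

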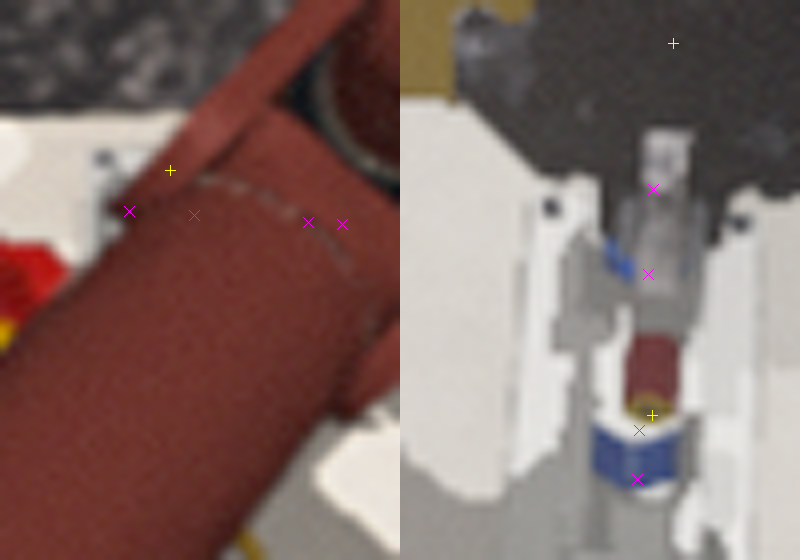

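The cap end (652,405) is centred over the short groove (635,460), matching my markers. I'll lower it now.

```bash
python3 -m jog '[0,0.0014,-0.0017,0.015,0,0,0,0,0,0,0.015,0,0,0,0,0,0,0.015,0,0,0,0,0,0,0.015,0,0,0,0,0,0,0.012,0,0,0,0,0,0,0.008,0,0,0,0,0,0,0.005,0,0,0,0,0,0,0,0,0,0]';  python3 -c "
from h import *
st()"; python3 -m jog '[0,0,0,0.002,0,0,0,0,0,0,0.002,0,0,0,0,0,0,0,0,0,0]';python3 -c "
from h import *
st()"
```

```text
t: 22.12
tool_pos: [0.4992, -0.3949, 0.0277]
tool_rot: [2.311, 2.128, -0.0]
contact_force: [-1.3, -0.6, -0.4]
opening: 0.0121
t 22.12 pos [ 0.4992 -0.3949  0.0277] yawy -4.7 tilt [ 0. -0.] F [-1.3 -0.6 -0.4] open 0.0121
t: 22.5
tool_pos: [0.5001, -0.3954, 0.0257]
tool_rot: [2.309, 2.127, 0.001]
contact_force: [-0.8, 2.1, 5.8]
opening: 0.012
t 22.50 pos [ 0.5001 -0.3954  0.0257] yawy -4.7 tilt [ 0.002 -0.001] F [-0.8  2.1  5.8] open 0.0120
```

```bash
python3 -m jog '[1,0,0,0,0,0,0,1,0,0,0,0,0,0,1,0,0,0,0,0,0,1,0,0,0,0,0,0,1,0,0,0,0,0,0,1,0,0,-0.03,0,0,0,1,0,0,-0.04,0,0,0,1,0,0,-0.06,0,0,0,1,0,0,-0.06,0,0,0,1,0,0,0,0,0,0]'; python3 -m jog '[1,0.03,-0.03,0,0,0,0,1,0.04,-0.05,0,0,0,0,1,0.04,-0.05,0,0,0,0,1,0,0,0,0,0,0]'; python3 - <<'E' | tail -4
from est import *
st(); a=np.radians(-95); ax=np.array([np.cos(a),np.sin(a),0])
s=np.array([.5005,-.4005,.042]); ims=[]
for p,x0,y0 in((T,385,140),(S,325,295)):
    i=crop(p,x0,y0,50,70,8)
    for v in ((proj(p,[s-.062*ax,s+.062*ax])-[x0,y0]+.5)*8).astype(int): cv2.drawMarker(i,tuple(map(int,v)),(255,0,255),1,10)
    ims.append(i)
cv2.imwrite("pics/v12.png",np.hstack(ims))
for n,p in(("top",T),("side",S)):
    cv2.imwrite(f"pics/{n}_end.png",p["image"])
print([np.round(blobs(S,"blue",(330,195,350,215))[0][0],1)],ctrl.boxes_of("reagent_a",S)[:2],ctrl.boxes_of("scissors",S)[:1])
E
```

```text
t: 23.75
tool_pos: [0.5017, -0.3973, 0.2219]
tool_rot: [2.301, 2.12, 0.001]
contact_force: [-0.6, -0.2, -0.2]
opening: 0.0856
t: 24.25
tool_pos: [0.3775, -0.2729, 0.2106]
tool_rot: [-2.307, -2.126, 0.0]
contact_force: [-0.5, -0.3, -0.1]
opening: 0.0853
knob [[0.39751613 0.29926276 0.092     ]] (array([0.39464817, 0.29727629, 0.09783016]), np.float64(0.004423656709414999))
lid [[ 0.41202529  0.11498801  0.268     ]
 [ 0.40861739 -0.01656865  0.268     ]] flap [[ 0.44734319 -0.22600653  0.2       ]] reag_a (array([0.46547673, 0.07307489, 0.05515104]), np.float64(0.00021294401302581232))
t 24.35 pos [ 0.3803 -0.2761  0.213 ] yawy -4.7 tilt [ 0. -0.] F [ 0.7 -0.7  0.6] open 0.0851Traceback (most recent call last):
  File "<stdin>", line 11, in <module>
IndexError: list index out of range
```

View pics/v12.png

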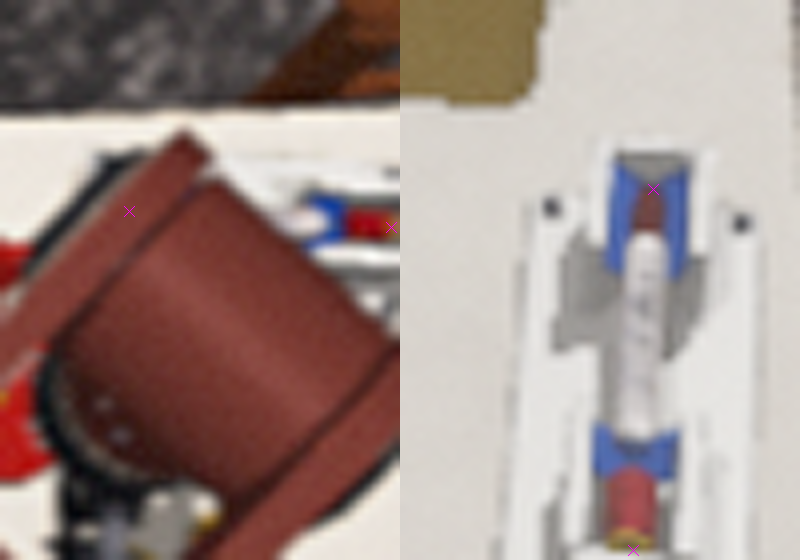

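The tube lies down in both grooves, with foot and cap end on my seat markers ((653,188), (633,552)). I'll raise the arm clear of the flap, compare the bystanders with the first pictures and hand in.

```bash
python3 -m jog '[1,0,0,-0.05,0,0,0,1,0,0,-0.05,0,0,0,1,0,0,0,0,0,0,1,0,0,0,0,0,0]'; python3 - <<'E' | tail -8
from h import *
st(); S=ctrl.get_image("side")
a=cv2.imread("pics/side0.png").astype(int); d=np.abs(a-S["image"].astype(int)).max(2)
for n,r in(("reagents",(322,190,350,222)),("slide_box",(285,255,310,290)),("scissors",(225,315,302,355)),("rest",(327,220,365,262))):
    print(n,d[r[1]:r[3],r[0]:r[2]].mean().round(1))
for t in("reagent_a","slide_box","scissors"): print(t,[(np.round(b["box"]).tolist(),round(b["p"],2)) for b in ctrl.boxes_of(t,S)[:2]])
print(ctrl.finish_job())
E
```

```text
t: 24.85
tool_pos: [0.3814, -0.2773, 0.3133]
tool_rot: [-2.31, -2.128, 0.0]
contact_force: [-0.3, -0.1, -0.4]
opening: 0.0856
slide_box 2.0
scissors 38.6
rest 9.6
reagent_a []
slide_box [([294.0, 284.0, 26.0, 29.0], 0.78)]
scissors [([265.0, 334.0, 78.0, 30.0], 0.81)]
the job is handed in; nothing more can be done
None
```

The job is done and handed in at about 25 s. I opened the clamp jaw by about 23 mm and lifted the tube out by its cap. I carried it over the lid, laid it across the green saddles with the cap overhanging, and let go. Then I took it round the middle, lowered it into the cradle groove and let go.

**Tube:**
- On the stand it was in contact at 6.5 N before I let go, and the picture afterwards showed it lying in both saddles.
- In the cradle it made contact with its axis about 42 mm above the table. The last picture shows it in both grooves, on my seat markers, with the cap at the short end.
- The gripper was clear and touching nothing when I handed in.

**Bystanders:**
- **Slide box:** its area of the picture barely changed from the start.
- **Scissors:** the detector found them at about the same place as at the start (265,334 against 263,333). The picture difference there was large (38.6), probably from the arm or its shadow.
- **Reagent bottles:** the detector did not find them in the last picture, and I cut their difference figure off the printout. They were last seen standing in place just after the tube was laid on the stand, and the arm did not go near them afterwards.

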